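Clear the draw tokens and present the drawn ball

ROBOT

A 6-joint arm with a two-finger parallel gripper is mounted at the origin on a cart in front of the work surface, level with it; the furniture and walls round the work are solid. World frame = base frame: x ahead of the robot, y to its left, z up, the work surface at z = 0. Lengths are in m, angles in rad, forces in N, time in s.
With the tool pointing down it reaches from about 0.35 to 0.975 m from the base axis. Payload 4.9 kg.
Tool frame: the origin (TCP) lies at the very end of the fingers, on their centre line; the grasp point (between the pads) lies 19 mm behind it; z points along the fingers, y is the line along which they close (so a half turn about z gives the same grasp; the last joint's range is limited). The gripper opens to 85 mm and grips with 20 to 120 N. Pads are 22 mm wide; open, the fingers measure 114 mm over their backs; the gripper's body (76 mm by 85 mm) begins 54 mm behind the grasp point. The pads swing forward as they close: fully open they stand 13 mm farther back than shut.
Start: joints at [1.049, 0.053, 1.613, -0, 1.476, -0.119], TCP at [0.245, 0.575, 0.198] pointing down, gripper open.
Joint ranges: [-3.01, 3.01], [-1.01, 2.22], [0.06, 2.58], [-1.02, 4.17], [0.09, 2.62], [-3.14, 3.14]. Speed limits (rad/s): [2.57, 2.57, 3.14, 3.14, 3.14, 3.14].

INTERFACE

Orientations are given as a unit quaternion [w, x, y, z].
In Python, from plant import manip, vision, order gives the robot as it stands.
- The arm moves only by the tool play_rows, never from a script. Its argument "steps" is a list that holds one entry, the list of rows, each a list of 6 numbers: the shift along the tool's x, y, z in mm, then the turn, a rotation vector about the tool's x, y, z in degrees. A call has 1 to 12 rows; each row is the pose to reach, as a shift and turn from the pose commanded when the call began, along the tool's axes at that moment; what a row does not reach only later rows make up. A row lasts 1/12 s, in which the tool goes at most 41.7 mm and 7.16 degrees, less where a joint would pass 70% of its speed; a pose out of reach is approached as far as the arm can. A call with a gripper value outside its range is refused whole. "claw" is the gripper's target within -1 to 1 (fully open at 1, half-way at 0, shut at -1), set as the call begins (left out, the last holds). The fingers move at their own pace and stop on an object; the grip force is fixed at half the most. Time passes only in rows, so rows that repeat a pose let the fingers close. It gives the time, the measured TCP pose, the force, the opening and the grip force at its end, in the units of the state.
- manip.state(): the state, without advancing time (a new reading comes with each control period).
- vision.grab_frame(name): name is "scene" or "top" or "wrist"; returns (picture, depth): 400x640x3 uint8, blue, green, red; 400x640 float32, m along the optical axis (not along the pixel's ray), 0 where there is no reading.
- vision.camera_info(name): a dict with "K" (3x3 intrinsics, pixels), "k1" (the pictures are not rectified: a ray, as slopes to the right and down, at radius r is drawn at 1 + k1 r^2 times it, then the intrinsics apply), "eye" and "orientation" of the camera in the world; the wrist camera has in their place "T_tool_cam" (4x4, takes a point from camera to tool coordinates, whose origin is the TCP and whose axes are the flange's). Camera axes: x right, y down, z forward; pixel columns grow to the right and rows downward; lengths in m; the calibration is good to about 2 mm. A picture is of the moment at which its call begins: read the wrist's pose just before it. camera_info takes no time and is no camera call.
- order.job_done(): hands the job in; it is judged then, once.
The state is a dict: "time": time; "joint_pos": joint angles; "joint_vel": joint speeds; "joint_efforts": joint torques, N m; "tool_pos": TCP position; "tool_rot": TCP orientation; "contact_force": force on the tool from outside, world axes, zero at the start; "ft_torque": the same for the moment, N m; "gripper_width": opening from 0.0 (shut) to 1.0 (fully open); "grasp_force": force on a finger pad.
Only numpy, scipy, OpenCV 4.12 (cv2) and the standard library are available. Lean on these libraries where they do the work, as an engineer would, in place of code of your own. Each camera call takes 0.05 s, during which the arm holds its last target. There are 200 camera calls.

TASK

Close a round of the prize draw: pick up the plywood tray by its handle, tip the three wooden tokens off its open end into the pink basket that stands between the tray and the dish, without touching the tokens, and stand the tray flat on the table again. Then lift the round dish by its handle, keep it level with the ball resting in its middle, and only once it is in the air turn it a quarter turn so that its lip points straight across the table, away from the robot, towards the customer. Finish still holding the dish up there, about 10 cm above the table, still and level, and leave everything else where it stands.

Things in the scene. Friction and masses are not known exactly. Their poses are not given: they have to be found in the camera images.
- token_tray: Plywood tray 130 (its x) x 92 (y), walls 26 high on three sides, OPEN at its +x end, floor 4 thick, a fixed arch handle across its middle. About 0.18 kg, balanced under the handle. Origin: centre of its underside. Starts flat at the robot's left, open end roughly to the robot's right, towards the basket. Tokens slide once it is tipped 25 to 34 degrees; 45 is ample.
- tray_handle (a point): 116 above the tray's underside, x towards its open end: middle of the black straight grip bar of the arch, 66 long (y), 14 wide (x), 16 high; take it across its width from above; only two thin steel legs run down from its ends.
- tray_mouth (a point): Middle of the tray's open edge: 65 along the tray's +x from its centre, 4 above its underside.
- token_1: Plain wooden token, a disc 25 in diameter and 14 thick, 15 g; lies flat in the tray. Origin: centre of its underside.
- token_2: Plain wooden token, a disc 25 in diameter and 14 thick, 15 g; lies flat in the tray. Origin: centre of its underside.
- token_3: Plain wooden token, a disc 25 in diameter and 14 thick, 15 g; lies flat in the tray. Origin: centre of its underside.
- pink_basket: Small pink perforated open basket (not the like one far back at the left), 120 (its x) x 160 (its y) x 63 high, inside 88 x 128 at the floor, walls up to 60, floor 2 thick. Loose, light (0.15 kg). Stands between the tray and the dish, its long side roughly along the robot's x. Origin: centre of its underside.
- ball_dish: Round steel dish 170 in diameter, rim 30 high, inside a shallow 7 degree cone lowest in the middle, one flat lip 34 wide sticking out at its +x to 115 from the centre, a fixed arch handle over it along its y. About 0.25 kg, balanced under the handle. Origin: centre of its underside. Starts at the robot's right, lip roughly to the robot's left (+y).
- dish_handle (a point): 124 above the dish's underside, x towards its lip: middle of the black straight grip bar of the arch, 66 long (y), 14 wide (x), 16 high; take it across its width from above; only two thin steel legs run down from its ends.
- dish_well (a point): Lowest point of the dish's inside, in its centre, 10 above the underside.
- dish_lip (a point): End of the dish's lip: 115 along the dish's +x from its centre, 30 above its underside.
- draw_ball_center (a point): Centre of the loose ball, 36 in diameter, 30 g, that rests in the middle of the dish under the handle; 70 mm free between ball and bar.
- far_side (a point): A fixed reference point (nothing is there) on the table top, beyond the dish; its x axis points straight across the table, away from the robot (world +x).
- coffee_cup: Bystander, loose, to be left alone: sealed dessert cup with dark print and a peeling lid, 87 x 89 x 80 high. Origin: centre of its underside.
- spice_jar: Bystander, loose, to be left alone: small round jar with a dark cap, 44 diameter x 96 high. Origin: centre of its underside.
- gold_jar_1: Bystander, loose, to be left alone: dessert jar with a wide press lid, 72 diameter x 82 high. Origin: centre of its underside.
- yoghurt_pot: Bystander, loose, to be left alone: yoghurt pot, 72 diameter x 71 high. Origin: centre of its underside.
- tape_roll_1: Bystander, loose, to be left alone: roll of adhesive tape lying flat, 104 diameter x 18 high. Origin: centre of its underside.
- drink_can: Bystander, loose, to be left alone: drink can, 53 diameter x 134 high. Origin: centre of its underside.
Things that resemble listed ones, but are neither listed nor needed, are in the scene too. Of the things shaped like the part that bears draw_ball_center, the white one is meant.

How it is judged:
On the way, in this order (a step that is already met when the one before it is completed fails the run):
1. all three tokens lie in the basket (x of token_1 in the frame of pink_basket between -0.05 and 0.05 m and y of token_1 in the frame of pink_basket between -0.07 and 0.07 m and z of token_1 in the frame of pink_basket between -0.01 and 0.05 m and x of token_2 in the frame of pink_basket between -0.05 and 0.05 m and y of token_2 in the frame of pink_basket between -0.07 and 0.07 m and z of token_2 in the frame of pink_basket between -0.01 and 0.05 m and x of token_3 in the frame of pink_basket between -0.05 and 0.05 m and y of token_3 in the frame of pink_basket between -0.07 and 0.07 m and z of token_3 in the frame of pink_basket between -0.01 and 0.05 m), for 0.2 s.
2. the tray stands flat on the table, let go (height (world z) of token_tray below 0.008 m and angle between token_tray's own z axis and vertical below 0.06 rad and contact force between the fingers and token_tray below 0.2 N), for 0.2 s.
3. the dish is lifted clear of the table before it is turned (height (world z) of ball_dish above 0.03 m and angle between the x axis of ball_dish and the x axis of far_side, either way round above 0.7 rad), for 0.1 s.
At the end, for the whole second after the job is handed in: Tokens in the upright basket, tray flat on the table and let go; the dish held by the fingers alone, underside 6 to 20 cm up, at rest, level within 7 degrees, lip pointing straight away from the robot within 12 degrees, ball within 15 mm of the middle of the dish (all of step 1 and all of step 2 and angle between pink_basket's own z axis and vertical below 0.15 rad and height (world z) of ball_dish between 0.06 and 0.2 m and angle between ball_dish's own z axis and vertical below 0.12 rad and contact force between the fingers and ball_dish above 1 N and contact force between ball_dish and token_tray below 0.1 N and contact force between ball_dish and pink_basket below 0.1 N and linear speed of ball_dish below 0.03 m/s and angular speed of ball_dish below 0.15 rad/s and angle between the x axis of ball_dish and the x axis of far_side, either way round below 0.22 rad and x of far_side in the frame of ball_dish above 0 m and horizontal distance between draw_ball_center and dish_well below 0.015 m); the arm keeps its last pose, push and grip.
It fails at once if the ball strays more than 22 mm from the dish's middle (horizontal distance between draw_ball_center and dish_well above 0.022 m).
It fails at once if the dish is tilted by more than 11 degrees (angle between ball_dish's own z axis and vertical above 0.19 rad).
It fails at once if the fingers touch a token (contact force between the fingers and token_1 above 0.3 N or contact force between the fingers and token_2 above 0.3 N or contact force between the fingers and token_3 above 0.3 N).
It fails at once if a bystander is moved by more than 3 cm (distance of any of coffee_cup, spice_jar, gold_jar_1, yoghurt_pot, tape_roll_1, drink_can from where it was at the start of the episode above 0.03 m).
It also fails if it takes over 67 s, if anything falls off the work surface, if the arm or the gripper's body presses on something with over 40 N, if the wrist force passes 120 N, or if a joint passes its speed limit or range.

## Working session

There is one attempt and no reset: what is moved stays moved. The work goes in short steps, Python scripts to look and compute and a tool call to move; the robot and the scene stay as the last step left them, time stands still between calls to the robot, and variables do not carry over. Pictures are saved under pics/ and viewed, at most 13 in all, crops included, and the job is handed in when it is done.

Besides the shell and the picture viewer there is one more tool, called after "Request:" as name(argument=value, ...), one argument or row to a line, values as JSON. play_rows: Moves the arm, as the interface text tells. Its arguments: {"type":"object","properties":{"steps":{"type":"array"},"claw":{"type":"number"}},"required":["steps"]}

```bash
mkdir -p pics
cat > h.py <<'E'
import numpy as np, cv2
from scipy.spatial.transform import Rotation as R
from plant import manip, vision, order
def rot(q): return R.from_quat([q[1],q[2],q[3],q[0]])
def campose(name, st=None):
    i=vision.camera_info(name)
    if 'T_tool_cam' in i:
        T=np.array(i['T_tool_cam']); r=rot(st['tool_rot']).as_matrix()
        return i, r@T[:3,:3], r@T[:3,3]+np.array(st['tool_pos'])
    o=np.array(i['orientation']); 
    return i,(rot(o).as_matrix() if o.size==4 else o),np.array(i['eye'])
def ray(i,u,v):
    K=np.array(i['K']); x=(u-K[0,2])/K[0,0]; y=(v-K[1,2])/K[1,1]
    rd=np.hypot(x,y); r=rd
    for _ in range(20): r=rd/(1+i['k1']*r*r)
    s=r/rd if rd>0 else 1
    return np.array([x*s,y*s,1.])
def at_z(i,Rm,e,u,v,z):
    d=Rm@ray(i,u,v); return e+d*(z-e[2])/d[2]
def at_d(i,Rm,e,u,v,dep): return e+Rm@ray(i,u,v)*dep
E
python3 - <<'E'
from h import *
for n in ['scene','top']:
    p,d=vision.grab_frame(n); cv2.imwrite(f'pics/{n}0.png',p); np.save(f'pics/{n}0.npy',d)
    print(n,vision.camera_info(n))
print(manip.state())
E
```

```text
scene {'K': array([[433.95225785,   0.        , 324.38550562],
       [  0.        , 433.95225785, 208.18090995],
       [  0.        ,   0.        ,   1.        ]]), 'k1': 0.03364568497511412, 'eye': array([-0.19290523, -0.69768115,  0.62452708]), 'orientation': array([-0.47603369,  0.77461949, -0.3615889 ,  0.20642203])}
top {'K': array([[408.54213501,   0.        , 315.26340064],
       [  0.        , 408.54213501, 195.3024777 ],
       [  0.        ,   0.        ,   1.        ]]), 'k1': 0.03282166083375053, 'eye': array([ 0.37394608, -0.01790162,  1.2224629 ]), 'orientation': array([ 0.06395816, -0.69838236,  0.71030759, -0.06028732])}
{'time': 0.1, 'joint_pos': array([ 1.04898978e+00,  5.33257133e-02,  1.61418087e+00,  1.66226005e-05,
        1.47601020e+00, -1.19018333e-01]), 'joint_vel': array([ 3.32210091e-04,  5.60859645e-04, -4.23990425e-03, -9.01342395e-05,
       -4.43743740e-03,  7.37558598e-04]), 'joint_efforts': array([-5.09002475e-04, -3.94900739e+01, -3.71364820e+01, -1.55296243e-04,
        3.88169297e-03, -4.84893405e-06]), 'tool_pos': array([0.2446751 , 0.57442193, 0.19724996]), 'tool_rot': array([-3.10862205e-04,  2.00036141e-01,  9.79788047e-01, -9.10495349e-04]), 'contact_force': array([-0.04490458,  0.74490034,  0.76262951]), 'ft_torque': array([-0.01368149,  0.0398728 , -0.0093824 ]), 'grasp_force': 0.0, 'gripper_width': 0.9995928034505489}
```

View pics/top0.png

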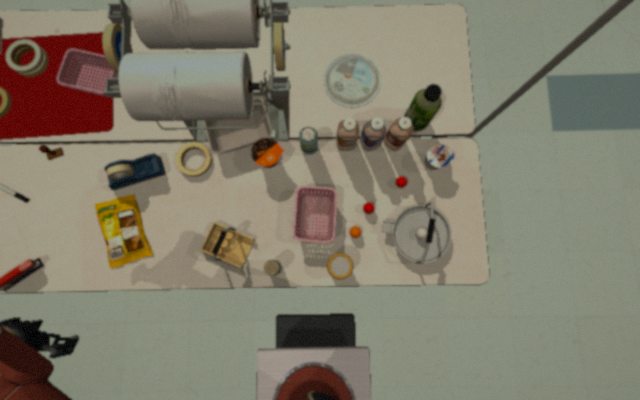

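View pics/scene0.png

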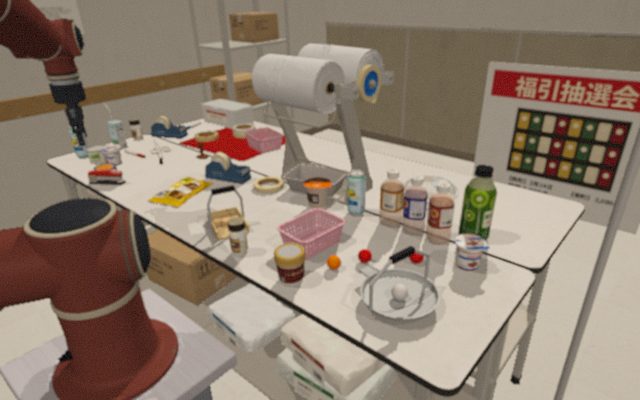

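Top view: the tray is at (229,247), the near pink basket at (316,214) (the like one is far back at (85,70)), and the dish with the white ball is at (422,235). The lookalike balls are red (369,207), red (401,182) and orange (356,231). A spice jar stands at (273,267) and a gold jar at (340,265). Next is a close crop to check these.

Run:
```python
from h import *
p=cv2.imread('pics/top0.png')[160:290,190:460]
p=cv2.convertScaleAbs(cv2.resize(p,None,fx=2.96,fy=2.96,interpolation=cv2.INTER_CUBIC),alpha=1.3)
cv2.imwrite('pics/crop1.png',p)
```

```text
(no output)
```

View pics/crop1.png

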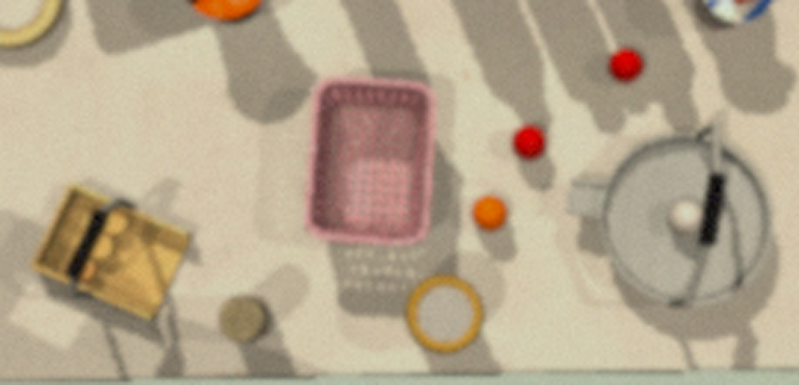

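The crop confirms the tray: bar centre (99,240), three tokens under the bar, open end at lower right. The white ball in the dish is at (686,215), the dish bar runs from (715,178) to (708,242), and the lip is at (585,197).

Run:
```python
from h import *
i,Rm,e=campose('top'); d=np.load('pics/top0.npy')
def c(n,x,y,z):
    u,v=190+x/2.96,160+y/2.96; w=at_d(i,Rm,e,u,v,d[int(round(v)),int(round(u))])
    print(n,np.round(at_z(i,Rm,e,u,v,z),3),'depth pt',w.round(3))
c('tray bar',99,240,.124);c('bar e1',125,205,.124);c('bar e2',77,276,.124)
c('TL',70,187,.026);c('BL',35,268,.026);c('BR',150,318,.01);c('TR',188,237,.026)
for a in [(318,80),(433,83),(428,242),(310,235)]: c('bask',*a,.063)
c('dish bar',711,210,.132);c('e1',715,176,.132);c('e2',708,243,.132);c('dish c',687,218,.03);c('ball',686,215,.028);c('lip',575,197,.03)
c('spice',242,318,.096);c('gold',444,314,.08);c('orange',490,212,.02);c('red',530,142,.02)
```

```text
tray bar [0.449 0.234 0.124] depth pt [0.45  0.237 0.109]
bar e1 [0.48  0.211 0.124] depth pt [0.486 0.224 0.062]
bar e2 [0.417 0.253 0.124] depth pt [0.417 0.253 0.124]
TL [0.509 0.286 0.026] depth pt [0.509 0.287 0.023]
BL [0.43  0.318 0.026] depth pt [0.43  0.318 0.029]
BR [0.379 0.208 0.01 ] depth pt [0.379 0.206 0.021]
TR [0.457 0.169 0.026] depth pt [0.459 0.172 0.007]
bask [0.605 0.038 0.063] depth pt [ 0.618  0.041 -0.002]
bask [ 0.6   -0.075  0.063] depth pt [ 0.613 -0.078 -0.004]
bask [ 0.446 -0.066  0.063] depth pt [ 0.45  -0.069 -0.003]
bask [0.455 0.047 0.063] depth pt [0.455 0.047 0.061]
dish bar [ 0.466 -0.318  0.132] depth pt [ 0.466 -0.317  0.135]
e1 [ 0.497 -0.323  0.132] depth pt [ 0.497 -0.323  0.132]
e2 [ 0.437 -0.313  0.132] depth pt [ 0.437 -0.314  0.128]
dish c [ 0.467 -0.322  0.03 ] depth pt [ 0.466 -0.318  0.046]
ball [ 0.471 -0.321  0.028] depth pt [ 0.469 -0.318  0.044]
lip [ 0.49  -0.213  0.03 ] depth pt [ 0.49  -0.213  0.03 ]
spice [0.378 0.108 0.096] depth pt [0.378 0.108 0.092]
gold [ 0.378 -0.078  0.08 ] depth pt [ 0.378 -0.078  0.081]
orange [ 0.477 -0.13   0.02 ] depth pt [ 0.476 -0.129  0.033]
red [ 0.547 -0.172  0.02 ] depth pt [ 0.544 -0.17   0.038]
```

Request:
play_rows(
  steps=[
    [[-15,-11,-20,0,0,0],[-45,-33,-45,0,0,0],[-77,-55,-53,0,0,0],[-109,-79,-53,0,0,0],[-141,-102,-53,0,0,0],[-173,-125,-53,0,0,0],[-205,-148,-53,0,0,0],[-237,-171,-53,0,0,0],[-269,-194,-53,0,0,0],[-299,-216,-53,0,0,0],[-312,-226,-53,0,0,0],[-317,-229,-53,0,0,0]],
  ],
  claw=1,
)

```text
time: 1.1
tool_pos: [0.4477, 0.2376, 0.2509]
tool_rot: [-0.0, 0.202, 0.979, -0.0]
contact_force: [-1.5, -0.4, 0.5]
gripper_width: 0.998
grasp_force: 0.0
```

Run:
```python
from h import *
s=manip.state(); p,d=vision.grab_frame('wrist')
cv2.imwrite('pics/w1.png',p); np.save('pics/w1.npy',d)
i,Rm,e=campose('wrist',s); np.savez('pics/w1.npz',Rm=Rm,e=e)
print(s['time'],s['tool_pos'],s['tool_rot'],s['joint_pos'].round(3)); print(i,e)
```

```text
1.1 [0.44774351 0.23756291 0.25085502] [-1.98096991e-04  2.01980098e-01  9.79389507e-01 -4.40664576e-04] [ 3.410e-01 -2.600e-01  1.816e+00 -1.000e-03  1.586e+00 -8.230e-01]
{'K': array([[286.75540283,   0.        , 324.83455308],
       [  0.        , 286.75540283, 201.90574241],
       [  0.        ,   0.        ,   1.        ]]), 'k1': -0.042419141058733206, 'T_tool_cam': array([[ 4.55831357e-04, -9.66679716e-01, -2.55988515e-01,
         6.60703136e-02],
       [ 9.99999747e-01,  3.00894996e-04,  6.44412321e-04,
        -4.01728012e-04],
       [-5.45914656e-04, -2.55988744e-01,  9.66679608e-01,
        -1.73897109e-01],
       [ 0.00000000e+00,  0.00000000e+00,  0.00000000e+00,
         1.00000000e+00]])} [0.3870035  0.26346984 0.4247663 ]
```

View pics/w1.png

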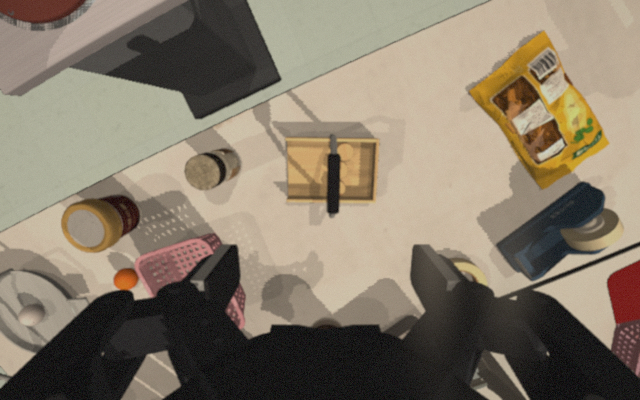

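Wrist view: the tray is square to the tool. Its bar runs from (335,155) to (333,213), and the three tokens are at about (345,150) to (345,185).

```bash
cat >> h.py <<'E'
def rows_to(s,target):
    "shift in tool axes, mm"
    return (rot(s['tool_rot']).inv().apply(np.array(target)-np.array(s['tool_pos']))*1000).round(1)
E
python3 - <<'E'
from h import *
s=manip.state(); z=np.load('pics/w1.npz'); Rm,e=z['Rm'],z['e']; i=vision.camera_info('wrist'); d=np.load('pics/w1.npy')
for n,u,v,h in [('b1',335,155,.124),('b2',333,213,.124),('bc',334,184,.124),('rl',287,137,.026),('rr',379,137,.026),('br',375,202,.026),('bl',287,201,.026)]:
    w=at_z(i,Rm,e,u,v,h); print(n,w.round(3),at_d(i,Rm,e,u,v,d[v,u]).round(3),rows_to(s,w))
E
```

```text
b1 [0.418 0.262 0.124] [0.418 0.262 0.122] [ 36.6   9.8 126.9]
b2 [0.475 0.235 0.124] [0.477 0.235 0.118] [-26.5   8.2 126.8]
bc [0.446 0.249 0.124] [0.446 0.249 0.122] [  5.8   9.  126.9]
rl [0.38  0.21  0.026] [0.379 0.208 0.01 ] [ 51.5 -52.2 224.9]
rr [0.429 0.326 0.026] [ 0.432  0.33  -0.003] [ 51.5  73.  224.8]
br [0.513 0.288 0.026] [ 0.521  0.29  -0.002] [-40.   71.5 224.8]
bl [0.461 0.172 0.026] [0.461 0.172 0.024] [-38.5 -55.2 224.9]
```

Request:
play_rows(
  steps=[
    [[2,4,15,0,0,1],[5,8,45,0,0,1],[6,9,80,0,0,1],[6,9,115,0,0,1],[6,9,142,0,0,1],[6,9,153,0,0,1],[6,9,153,0,0,1]],
  ],
)

```text
time: 1.73
tool_pos: [0.4417, 0.2507, 0.0947]
tool_rot: [-0.003, 0.208, 0.978, -0.002]
contact_force: [-0.3, 0.7, -0.0]
gripper_width: 0.999
grasp_force: 0.0
```

Request:
play_rows(
  steps=[
    [[0,0,0,0,0,0],[0,0,0,0,0,0],[0,0,0,0,0,0],[0,0,0,0,0,0],[0,0,0,0,0,0],[0,0,0,0,0,0],[0,0,0,0,0,0],[0,0,0,0,0,0]],
  ],
  claw=-1,
)

```text
time: 2.4
tool_pos: [0.445, 0.2506, 0.0986]
tool_rot: [0.0, 0.209, 0.978, 0.0]
contact_force: [-0.1, 0.1, -0.3]
gripper_width: 0.0
grasp_force: 0.0
```

Run:
```python
from h import *
s=manip.state(); p,d=vision.grab_frame('wrist'); q,_=vision.grab_frame('scene')
print(s['gripper_width'],s['grasp_force'],s['tool_pos'])
a=p[100:400,150:500]; b=cv2.resize(q[150:270,170:310],None,fx=2.5,fy=2.5)
cv2.imwrite('pics/w2.png',np.hstack([a,b]))
```

```text
7.353604463456371e-06 0.0 [0.44495643 0.25063182 0.09858884]
```

View pics/w2.png

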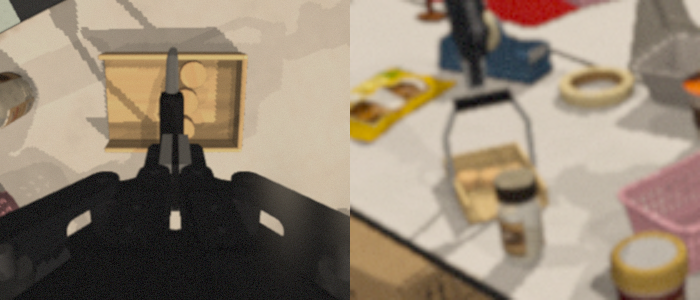

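The fingers are shut at crop (175,140). The bar runs up from there to (172,95), so they missed it. I'll check the depths.

Run:
```python
from h import *
s=manip.state(); p,d=vision.grab_frame('wrist'); i,Rm,e=campose('wrist',s)
def f(u,v):
    w=at_d(i,Rm,e,u,v,d[v,u]); return w.round(3),rows_to(s,w)
for v in range(150,300,8): print(v,d[v,322].round(3),*f(322,v), p[v,322])
q,dq=vision.grab_frame('scene'); I,RM,E=campose('scene')
for u,v in [(358,90),(230,188),(215,191),(222,190),(222,183)]: print(u,v,at_d(I,RM,E,u,v,dq[v,u]).round(3))
```

```text
150 0.221 [0.4   0.268 0.048] [48.2 -2.5 50.1] [65 73 78]
158 0.186 [0.402 0.267 0.085] [46.  -2.2 13.6] [ 88  97 104]
166 0.179 [0.406 0.266 0.094] [42.  -2.1  4.6] [ 89  99 106]
174 0.175 [0.409 0.264 0.099] [37.8 -2.  -0.7] [ 91 101 106]
182 0.167 [0.413 0.263 0.108] [34.5 -2.  -9.4] [ 89  98 106]
190 0.161 [0.415 0.262 0.115] [ 31.3  -1.9 -16.6] [ 89  99 106]
198 0.155 [0.418 0.26  0.122] [ 28.3  -1.9 -23.2] [35 32 33]
206 0.155 [0.422 0.259 0.123] [ 24.2  -1.9 -24.5] [33 31 39]
214 0.157 [0.426 0.257 0.122] [ 19.6  -1.9 -24.1] [25 26 23]
222 0.158 [0.43  0.255 0.122] [ 14.9  -1.9 -24.1] [30 31 32]
230 0.159 [0.435 0.253 0.123] [ 10.4  -1.9 -24.5] [29 25 23]
238 0.142 [0.433 0.254 0.139] [ 12.3  -1.7 -40.8] [41 42 50]
246 0.131 [0.432 0.254 0.151] [ 12.9  -1.6 -52.2] [29 37 37]
254 0.124 [0.433 0.254 0.158] [ 12.6  -1.6 -59.9] [35 37 41]
262 0.117 [0.433 0.254 0.166] [ 12.5  -1.5 -67.4] [32 32 33]
270 0.116 [0.435 0.253 0.167] [  9.7  -1.5 -68.8] [44 48 51]
278 0.116 [0.438 0.252 0.168] [  6.3  -1.5 -69.3] [30 35 34]
286 0.118 [0.442 0.25  0.167] [  2.2  -1.5 -68.5] [18 15 16]
294 0.119 [0.445 0.249 0.167] [ -1.4  -1.5 -68.9] [27 28 32]
358 90 [0.795 0.04  0.354]
230 188 [0.463 0.234 0.119]
215 191 [0.424 0.249 0.12 ]
222 190 [0.442 0.243 0.118]
222 183 [0.439 0.234 0.143]
```

Run:
```python
from h import *
s=manip.state(); p,d=vision.grab_frame('wrist'); i,Rm,e=campose('wrist',s)
for v in (226,234,240,250):
    print(v,[(u,*rows_to(s,at_d(i,Rm,e,u,v,d[v,u])).round().astype(int).tolist()) for u in range(292,360,5)])
a=cv2.resize(p[170:320,250:400],None,fx=4,fy=4,interpolation=cv2.INTER_CUBIC)
cv2.imwrite('pics/w3.png',cv2.convertScaleAbs(a,alpha=1.8))
```

```text
226 [(292, -30, -33, 96), (297, -30, -28, 96), (302, -30, -23, 96), (307, -30, -18, 96), (312, 12, -7, -24), (317, 12, -5, -23), (322, 12, -2, -22), (327, 13, 1, -24), (332, 12, 4, -23), (337, -25, 11, 82), (342, -25, 16, 82), (347, -30, 22, 96), (352, -30, 27, 96), (357, -30, 32, 96)]
234 [(292, -39, -33, 97), (297, -38, -28, 95), (302, -39, -23, 97), (307, -39, -18, 97), (312, 13, -7, -36), (317, 13, -4, -36), (322, 12, -2, -36), (327, 12, 1, -36), (332, 12, 3, -36), (337, 12, 6, -36), (342, -34, 16, 83), (347, -39, 22, 96), (352, -38, 27, 95), (357, -39, 32, 97)]
240 [(292, -44, -33, 92), (297, -44, -28, 93), (302, -44, -23, 92), (307, -44, -18, 93), (312, 13, -6, -45), (317, 12, -4, -44), (322, 13, -2, -45), (327, 13, 1, -44), (332, 13, 3, -44), (337, 12, 6, -44), (342, -44, 17, 93), (347, -43, 22, 91), (352, -44, 27, 93), (357, -44, 32, 92)]
250 [(292, -47, -31, 75), (297, 8, -14, -47), (302, 9, -11, -47), (307, 8, -9, -45), (312, 12, -6, -55), (317, 12, -4, -55), (322, 12, -2, -55), (327, 12, 1, -55), (332, 66, 0, -174), (337, 12, 5, -56), (342, 8, 8, -47), (347, 9, 10, -48), (352, 8, 13, -47), (357, -47, 30, 75)]
```

View pics/w3.png

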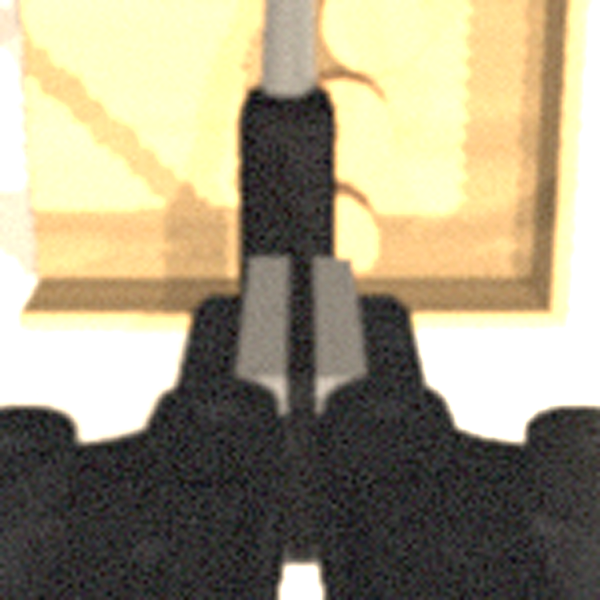

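Run:
```python
from h import *
z=np.load('pics/w1.npz'); Rm,e=z['Rm'],z['e']; i=vision.camera_info('wrist'); d=np.load('pics/w1.npy')
s=dict(tool_pos=[.44774,.23756,.25086],tool_rot=[-1.98e-4,.20198,.97939,-4.4e-4])
for v in (246,250,256,262,270):
    for r in (range(196,250,6),range(404,450,6)):
        print(v,[(u,*rows_to(s,at_d(i,Rm,e,u,v,d[v,u])).round().astype(int).tolist()) for u in r])
print(manip.state()['contact_force'],manip.state()['ft_torque'])
```

```text
246 [(196, -120, -208, 250), (202, -121, -199, 254), (208, -94, -162, 191), (214, -104, -164, 216), (220, 12, -49, -51), (226, 12, -46, -51), (232, 12, -44, -50), (238, -121, -140, 253), (244, -121, -130, 253)]
246 [(404, -120, 127, 252), (410, -121, 138, 254), (416, 12, 42, -50), (422, 12, 45, -51), (428, 12, 48, -50), (434, -120, 176, 251), (440, -121, 186, 253), (446, -120, 196, 251)]
250 [(196, -127, -208, 250), (202, -127, -199, 251), (208, -100, -162, 191), (214, -108, -162, 210), (220, 13, -47, -56), (226, 12, -45, -56), (232, 11, -43, -53), (238, 7, -43, -44), (244, -128, -131, 253)]
250 [(404, -127, 128, 252), (410, -127, 138, 252), (416, 10, 43, -50), (422, 12, 43, -56), (428, 12, 46, -55), (434, 12, 49, -55), (440, -127, 186, 251), (446, -127, 196, 252)]
256 [(196, -137, -210, 250), (202, -137, -199, 249), (208, 8, -54, -53), (214, 12, -48, -61), (220, 12, -46, -60), (226, 12, -43, -61), (232, 9, -43, -54), (238, 5, -43, -45), (244, -138, -132, 253)]
256 [(404, -138, 129, 253), (410, -137, 138, 251), (416, 8, 42, -52), (422, 11, 42, -59), (428, 12, 44, -62), (434, 12, 46, -62), (440, 9, 52, -54), (446, -138, 198, 252)]
262 [(196, -150, -213, 254), (202, 8, -55, -59), (208, 13, -48, -68), (214, 12, -46, -67), (220, 12, -43, -68), (226, 9, -43, -61), (232, 6, -43, -54), (238, 2, -43, -46), (244, -149, -133, 254)]
262 [(404, -149, 130, 254), (410, -149, 140, 253), (416, 4, 43, -51), (422, 8, 42, -59), (428, 12, 42, -67), (434, 12, 45, -67), (440, 12, 47, -67), (446, 8, 53, -59)]
270 [(196, 8, -55, -66), (202, 12, -48, -74), (208, 12, -46, -73), (214, 12, -44, -73), (220, 10, -43, -69), (226, 6, -43, -62), (232, 2, -43, -55), (238, -2, -43, -47), (244, -164, -134, 253)]
270 [(404, -164, 131, 253), (410, -163, 141, 253), (416, 1, 42, -53), (422, 5, 42, -60), (428, 9, 42, -68), (434, 12, 42, -74), (440, 12, 44, -74), (446, 12, 47, -74)]
[ 0.21269739 -0.24034413  0.54117381] [0.0275805  0.03720873 0.01410764]
```

The real fingertips end about 31 mm short of the reported TCP: the depth image shows the open tips at tool z of about -44, where -13 was expected. I'll open, go 31 mm lower, and shift 2 mm sideways.

Request:
play_rows(
  steps=[
    [[0,0,0,0,0,0],[0,0,0,0,0,0],[0,0,0,0,0,0],[0,-1,0,0,0,0],[0,-2,6,0,0,0],[0,-2,16,0,0,0],[0,-2,26,0,0,0],[0,-2,31,0,0,0],[0,-2,31,0,0,0]],
  ],
  claw=1,
)

```text
time: 3.4
tool_pos: [0.4423, 0.2481, 0.0647]
tool_rot: [-0.002, 0.209, 0.978, -0.001]
contact_force: [0.1, 0.9, 0.6]
gripper_width: 1.002
grasp_force: 0.0
```

Request:
play_rows(
  steps=[
    [[0,0,0,0,0,0],[0,0,0,0,0,0],[0,0,0,0,0,0],[0,0,0,0,0,0],[0,0,0,0,0,0],[0,0,0,0,0,0],[0,0,0,0,0,0]],
  ],
  claw=-1,
)

```text
time: 3.98
tool_pos: [0.4443, 0.2488, 0.0679]
tool_rot: [0.0, 0.209, 0.978, -0.0]
contact_force: [-0.3, -0.8, 2.5]
gripper_width: 0.148
grasp_force: 59.2
```

Grip is good at 59 N. Next I lift and carry the tray level to the basket.

Request:
play_rows(
  steps=[
    [[0,0,-6,0,0,0],[0,0,-25,0,0,0],[-3,-3,-52,0,0,0],[-12,-13,-80,0,0,-1.5],[-26,-28,-103,0,0,-3],[-44,-48,-117,0,0,-5],[-64,-69,-120,0,0,-7.5],[-84,-91,-120,0,0,-10],[-104,-113,-120,0,0,-12.5],[-124,-135,-120,0,0,-15],[-142,-154,-118,0,0,-17],[-157,-170,-114,0,0,-19]],
  ],
)

```text
time: 4.98
tool_pos: [0.5183, 0.0278, 0.1816]
tool_rot: [0.0, 0.044, 0.999, -0.0]
contact_force: [0.6, 0.8, -2.6]
gripper_width: 0.149
grasp_force: 58.7
```

Run:
```python
from h import *
s=manip.state(); print(s['time'],s['tool_pos'],s['tool_rot'],s['joint_pos'].round(3),s['gripper_width'],rows_to(s,[.526,.005,.162]))
r=rot(s['tool_rot']).as_matrix(); print(np.degrees(np.arctan2(r[1,1],r[0,1])))
```

```text
4.9833 [0.51834451 0.02776513 0.18156681] [ 2.23039301e-04  4.39734590e-02  9.99032669e-01 -1.04097931e-04] [-0.09  -0.193  1.875 -0.     1.46  -1.573] 0.1486752307404037 [ -9.6 -22.   19.6]
84.9593848089212
```

Request:
play_rows(
  steps=[
    [[-5,-10,8,0,0,-1],[-8,-17,15,0,0,-1.7],[-10,-21,19,0,0,-1.7],[-10,-22,20,0,0,-1.7],[-10,-22,20,0,0,-1.7]],
  ],
)

```text
time: 5.4
tool_pos: [0.5255, 0.007, 0.1608]
tool_rot: [-0.001, 0.03, 1.0, 0.0]
contact_force: [0.3, 0.5, -2.5]
gripper_width: 0.153
grasp_force: 58.7
```

Request:
play_rows(
  steps=[
    [[0,3,0,-3,0,0],[0,6,0,-7,0,0],[0,9,-1,-11,0,0],[0,12,-2,-15,0,0],[0,16,-3,-19,0,0],[0,19,-4,-23,0,0],[0,22,-5,-27,0,0]],
  ],
)

```text
time: 5.98
tool_pos: [0.5277, 0.0292, 0.1676]
tool_rot: [0.008, 0.028, 0.972, 0.234]
contact_force: [-0.2, -0.2, -2.2]
gripper_width: 0.149
grasp_force: 58.8
```

Run:
```python
from h import *
s=manip.state(); print(s['time'],s['tool_pos'],s['tool_rot'],s['joint_pos'].round(3),s['gripper_width'])
p,d=vision.grab_frame('top'); q,_=vision.grab_frame('scene')
a=cv2.resize(p[150:290,240:390],(600,560),interpolation=cv2.INTER_CUBIC)[:,:400]; b=cv2.resize(q[140:280,190:390],(560,392))
cv2.imwrite('pics/t2.png',np.hstack([cv2.resize(a,(400,392)),b])[:, :800])
```

```text
5.9833 [0.52774432 0.0291966  0.16762381] [0.0078233  0.02786115 0.97173858 0.23427905] [-0.354 -0.124  1.896  0.452  1.522 -1.925] 0.14917786514790954
```

View pics/t2.png

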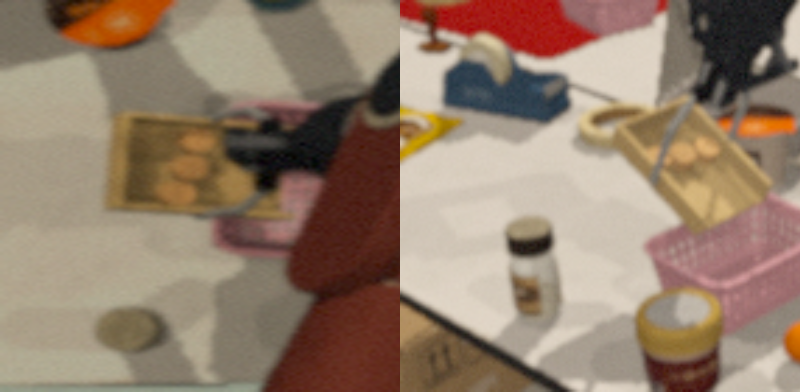

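At 27° the tokens are still in the tray and the mouth is over the basket. I'll tip it further, easing 12 mm into the basket.

Request:
play_rows(
  steps=[
    [[0,1,-1,-3,0,0],[0,2,-3,-6,0,0],[0,3,-4,-9,0,0],[0,3,-5,-12,0,0],[0,4,-6,-15,0,0],[0,4,-7,-18,0,0],[0,4,-7,-18,0,0],[0,4,-7,-18,0,0],[0,4,-7,-18,0,0],[0,4,-7,-18,0,0],[0,4,-7,-18,0,0],[0,4,-7,-18,0,0]],
  ],
)

```text
time: 7.08
tool_pos: [0.5275, 0.0294, 0.1749]
tool_rot: [0.012, 0.027, 0.924, 0.382]
contact_force: [-0.9, 0.3, -1.7]
gripper_width: 0.15
grasp_force: 58.9
```

Run:
```python
from h import *
s=manip.state(); print(s['time'],s['tool_pos'],s['tool_rot'],s['joint_pos'].round(3),s['gripper_width'])
p,d=vision.grab_frame('top'); q,_=vision.grab_frame('scene')
a=cv2.resize(p[150:290,240:390],(600,560),interpolation=cv2.INTER_CUBIC)[:,:400]; b=cv2.resize(q[140:280,190:390],(560,392))
cv2.imwrite('pics/t3.png',np.hstack([cv2.resize(a,(400,392)),b])[:, :800])
```

```text
7.0833 [0.5275015  0.02940572 0.17491387] [0.0115344  0.02674637 0.92368747 0.38203801] [-0.491 -0.029  1.894  0.699  1.649 -2.084] 0.15037367969540824
```

View pics/t3.png

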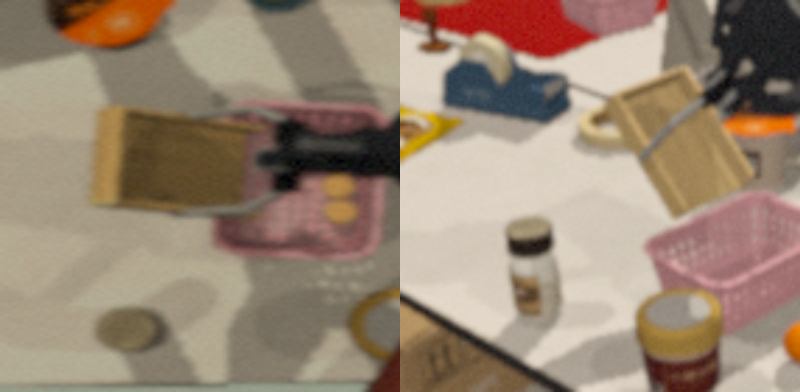

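The tray is empty. Two tokens show in the basket at (340,185) and (342,210), and the third is probably hidden under the gripper. I'll level the tray, carry it back and check then.

Request:
play_rows(
  steps=[
    [[0,-4,0,5,0,0],[0,-10,-1,12,0,0],[0,-16,-3,19,0,0],[0,-21,-5,26,0,0],[0,-26,-8,33,0,0],[0,-31,-11,40,0,0],[0,-34,-14,45,0,0],[0,-34,-14,45,0,0],[0,-34,-14,45,0,0]],
  ],
)

```text
time: 7.93
tool_pos: [0.5251, -0.0033, 0.1602]
tool_rot: [-0.0, 0.028, 1.0, 0.001]
contact_force: [0.6, -0.5, -1.8]
gripper_width: 0.153
grasp_force: 58.9
```

Run:
```python
from h import *
s=manip.state(); print(s['time'],s['tool_pos'],s['tool_rot'],s['joint_pos'].round(3),s['gripper_width'],rows_to(s,[.4443,.2488,.0679]))
r=rot(s['tool_rot']).as_matrix(); print(np.degrees(np.arctan2(r[1,1],r[0,1])),r[:,2])
```

```text
7.9333 [ 0.525109   -0.00331583  0.16024834] [-2.73253560e-04  2.84373729e-02  9.99594601e-01  1.36890183e-03] [-0.15  -0.162  1.883  0.003  1.421 -1.664] 0.15332016466284462 [ 95.  246.9  93.1]
86.74082590804771 [-4.68429624e-04  2.75223499e-03 -9.99996103e-01]
```

Request:
play_rows(
  steps=[
    [[0,0,-10,0,0,0],[3,8,-25,0,0,1],[10,27,-35,0,0,3],[20,51,-35,0,0,5],[30,77,-35,0,0,7],[40,103,-35,0,0,9],[50,129,-35,0,0,11],[60,155,-35,0,0,13],[70,181,-30,0,0,15],[80,207,-15,0,0,17.5],[89,231,5,0,0,20],[94,244,25,0,0,20.8]],
  ],
)

```text
time: 8.93
tool_pos: [0.446, 0.246, 0.136]
tool_rot: [-0.0, 0.211, 0.978, 0.002]
contact_force: [-0.5, 0.7, -2.6]
gripper_width: 0.15
grasp_force: 58.9
```

Run:
```python
from h import *
s=manip.state(); print(s['time'],s['tool_pos'],s['gripper_width'],rows_to(s,[.4443,.2488,.0679]),s['contact_force'])
p,d=vision.grab_frame('top'); 
a=cv2.resize(p[165:265,280:345],None,fx=5,fy=5,interpolation=cv2.INTER_CUBIC)
cv2.imwrite('pics/t4.png',a)
```

```text
8.9333 [0.44603754 0.24596199 0.13595821] 0.14966909812375995 [ 2.7  1.7 68.1] [-0.51272192  0.65286291 -2.55359688]
```

View pics/t4.png

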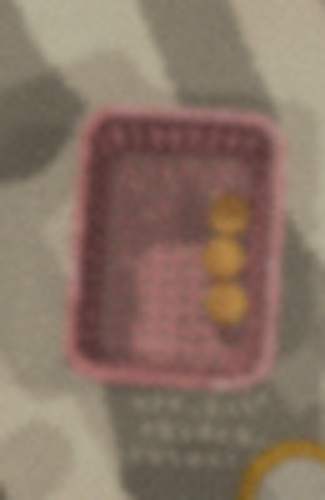

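All three tokens lie on the basket floor at (230,215), (224,258) and (226,302). Now I set the tray down.

Request:
play_rows(
  steps=[
    [[0,0,15,0,0,0],[1,0,35,0,0,0],[1,0,50,0,0,0],[1,0,58,0,0,0],[1,0,62,0,0,0],[1,0,65,0,0,0],[1,0,67,0,0,0],[1,0,68,0,0,0],[1,0,68,0,0,0]],
  ],
)

```text
time: 9.73
tool_pos: [0.4455, 0.2448, 0.068]
tool_rot: [0.0, 0.21, 0.978, 0.0]
contact_force: [0.6, 0.3, -2.4]
gripper_width: 0.151
grasp_force: 59.0
```

Request:
play_rows(
  steps=[
    [[0,0,0,0,0,0],[0,0,0,0,0,0],[0,0,0,0,0,0],[0,0,0,0,0,0],[0,0,0,0,0,0],[0,0,0,0,0,0]],
  ],
  claw=1,
)

```text
time: 10.23
tool_pos: [0.4451, 0.2449, 0.0675]
tool_rot: [0.0, 0.209, 0.978, 0.0]
contact_force: [-0.7, 0.8, -1.7]
gripper_width: 0.981
grasp_force: 0.0
```

Request:
play_rows(
  steps=[
    [[0,0,-10,0,0,0],[0,0,-35,0,0,0],[0,0,-70,0,0,0],[0,0,-105,0,0,0],[0,0,-140,0,0,0],[0,0,-160,0,0,0],[0,0,-170,0,0,0],[0,0,-170,0,0,0]],
  ],
)

```text
time: 10.9
tool_pos: [0.4464, 0.2453, 0.241]
tool_rot: [0.003, 0.209, 0.978, 0.002]
contact_force: [-0.1, 0.0, 0.8]
gripper_width: 0.998
grasp_force: 0.0
```

Run:
```python
from h import *
s=manip.state(); print(s['time'],s['tool_pos'],s['tool_rot'],s['joint_pos'].round(3),s['contact_force'])
p,d=vision.grab_frame('wrist'); i,Rm,e=campose('wrist',s)
# tray heights: bar, walls
for v in range(150,215,6): print(v,[at_d(i,Rm,e,u,v,d[v,u])[2].round(3) for u in range(285,385,8)])
print(rows_to(s,[.460,-.318,.25]))
```

```text
10.9 [0.44641677 0.24533225 0.24104215] [0.00254591 0.20940988 0.97782328 0.00162902] [ 0.356 -0.255  1.828  0.     1.562 -0.793] [-0.10637884  0.01858461  0.75325113]
150 [np.float64(0.004), np.float64(0.002), np.float64(0.002), np.float64(0.001), np.float64(0.002), np.float64(0.098), np.float64(0.003), np.float64(0.003), np.float64(0.002), np.float64(0.004), np.float64(0.003), np.float64(-0.002), np.float64(-0.001)]
156 [np.float64(0.003), np.float64(0.002), np.float64(0.004), np.float64(0.001), np.float64(0.003), np.float64(0.109), np.float64(0.003), np.float64(0.002), np.float64(0.005), np.float64(0.002), np.float64(0.002), np.float64(-0.002), np.float64(-0.001)]
162 [np.float64(0.002), np.float64(0.002), np.float64(0.002), np.float64(0.003), np.float64(0.119), np.float64(0.121), np.float64(0.002), np.float64(0.003), np.float64(0.001), np.float64(0.002), np.float64(0.002), np.float64(-0.003), np.float64(-0.001)]
168 [np.float64(0.002), np.float64(0.003), np.float64(0.001), np.float64(0.003), np.float64(0.12), np.float64(0.122), np.float64(0.003), np.float64(0.003), np.float64(0.0
[... 1180 characters left out ...]
float64(0.119), np.float64(0.122), np.float64(0.0), np.float64(0.003), np.float64(0.001), np.float64(0.001), np.float64(0.016), np.float64(-0.001), np.float64(-0.003)]
204 [np.float64(0.021), np.float64(0.02), np.float64(0.02), np.float64(0.021), np.float64(0.12), np.float64(0.121), np.float64(0.019), np.float64(0.02), np.float64(0.022), np.float64(0.021), np.float64(0.021), np.float64(-0.003), np.float64(-0.002)]
210 [np.float64(-0.002), np.float64(-0.0), np.float64(-0.001), np.float64(-0.002), np.float64(0.12), np.float64(0.122), np.float64(-0.003), np.float64(-0.002), np.float64(-0.003), np.float64(-0.001), np.float64(-0.003), np.float64(-0.002), np.float64(-0.003)]
[-243.1 -508.3  -10.1]
```

The tray stands flat: floor at 2 to 3 mm, bar at 122 mm, let go. Now to the dish.

Request:
play_rows(
  steps=[
    [[-6,-12,0,0,0,0],[-20,-41,0,0,0,-1],[-37,-75,0,0,0,-2],[-54,-110,0,0,0,-3],[-71,-145,0,0,0,-4],[-88,-180,0,0,0,-5],[-105,-215,0,0,0,-6],[-122,-250,0,0,0,-7],[-139,-285,0,0,0,-8],[-156,-319,0,0,0,-9],[-171,-349,0,0,0,-10],[-183,-373,0,0,0,-11]],
  ],
)

```text
time: 11.95
tool_pos: [0.4575, -0.1723, 0.234]
tool_rot: [-0.002, 0.115, 0.993, 0.001]
contact_force: [-0.3, -0.2, 0.3]
gripper_width: 0.999
grasp_force: 0.0
```

Run:
```python
from h import *
s=manip.state(); print(s['time'],s['tool_pos'],s['joint_pos'].round(3),rows_to(s,[.466,-.318,.25]))
r=rot(s['tool_rot']).as_matrix(); print(np.degrees(np.arctan2(r[1,1],r[0,1])))
```

```text
11.95 [ 0.45750274 -0.1723336   0.23404977] [-0.512 -0.296  1.873 -0.     1.57  -1.852] [ -41.6 -139.8  -16.3]
76.76178443192374
```

Request:
play_rows(
  steps=[
    [[-8,-25,-3,0,0,-1],[-17,-58,-8,0,0,-2],[-27,-90,-12,0,0,-2],[-35,-115,-15,0,0,-2],[-40,-132,-16,0,0,-2],[-42,-140,-16,0,0,-2],[-42,-140,-16,0,0,-2],[-42,-140,-16,0,0,-2]],
  ],
)

```text
time: 12.62
tool_pos: [0.4678, -0.3153, 0.2519]
tool_rot: [-0.001, 0.097, 0.995, 0.001]
contact_force: [-0.0, 0.5, -0.2]
gripper_width: 0.999
grasp_force: 0.0
```

Run:
```python
from h import *
s=manip.state(); print(s['time'],s['tool_pos'],s['joint_pos'].round(3))
r=rot(s['tool_rot']).as_matrix(); print(np.degrees(np.arctan2(r[1,1],r[0,1])))
p,d=vision.grab_frame('wrist'); i,Rm,e=campose('wrist',s); np.savez('pics/w5.npz',Rm=Rm,e=e); 
# bar: points 0.115..0.135 high near TCP
P=[]
for v in range(100,240):
    for u in range(270,380):
        if d[v,u]>0:
            w=at_d(i,Rm,e,u,v,d[v,u])
            if .122<w[2]<.14 and np.hypot(*(w-s['tool_pos'])[:2])<.06: P.append(w)
P=np.array(P); print(len(P),P.mean(0),np.ptp(P,axis=0)); 
l=cv2.fitLine(P[:,:2].astype(np.float32),cv2.DIST_HUBER,0,.01,.01).ravel(); print('bar dir',np.degrees(np.arctan2(l[1],l[0])))
t=(P[:,:2]-l[2:])@l[:2]; c=l[2:]+l[:2]*(t.min()+t.max())/2; print('len',np.ptp(t),'c',c,rows_to(s,[*c,.25]),'z',np.median(P[:,2]))
b=p[80:300,180:460]; cv2.imwrite('pics/w5.png',cv2.resize(b,None,fx=2.5,fy=2.5))
```

```text
12.6167 [ 0.46777014 -0.31532463  0.25192246] [-7.250e-01 -1.170e-01  1.690e+00  1.000e-03  1.571e+00 -2.101e+00]
78.83138250863823
807 [ 0.46578247 -0.31985631  0.12951885] [0.07477884 0.02538816 0.01043178]
bar dir -11.932355
len 0.07536253964480011 c [ 0.46757111 -0.3202343 ] [-0.8 -4.9  1.9] z 0.12989360900442848
```

View pics/w5.png

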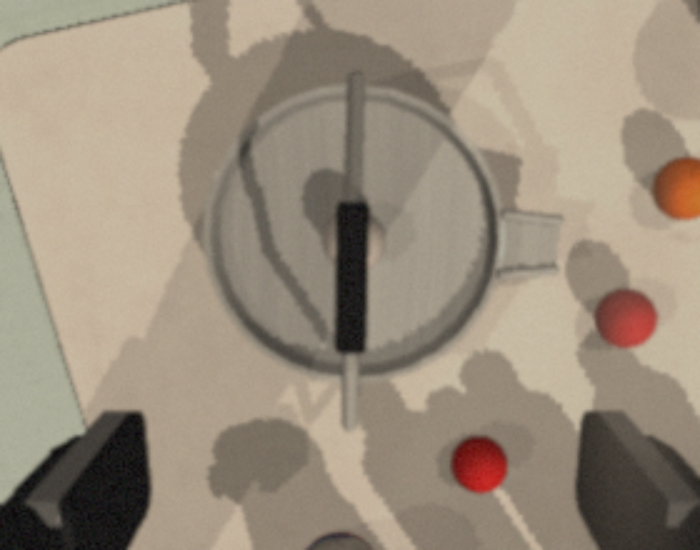

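The dish lip points right in the image (+y) and the ball sits centred under the bar. The bar centre is at (351,277) in the crop. Descending.

Request:
play_rows(
  steps=[
    [[0,-2,15,0,0,0.7],[1,-5,45,0,0,0.7],[1,-5,80,0,0,0.7],[1,-5,115,0,0,0.7],[1,-5,145,0,0,0.7],[1,-5,165,0,0,0.7],[1,-5,175,0,0,0.7],[1,-5,175,0,0,0.7],[1,-5,175,0,0,0.7]],
  ],
)

```text
time: 13.42
tool_pos: [0.4666, -0.3205, 0.079]
tool_rot: [0.0, 0.103, 0.995, -0.0]
contact_force: [-0.7, -0.1, 0.6]
gripper_width: 1.001
grasp_force: 0.0
```

Run:
```python
from h import *
s=manip.state(); print(s['time'],s['tool_pos'],s['contact_force'])
p,d=vision.grab_frame('wrist'); i,Rm,e=campose('wrist',s)
for v in (200,210,220,230,240,250):
    q=[]
    for u in range(270,380):
        w=at_d(i,Rm,e,u,v,d[v,u])
        if .122<w[2]<.14: q.append(rows_to(s,w))
    if q: print(v,len(q),np.median(q,axis=0),np.min(q,axis=0)[1],np.max(q,axis=0)[1])
col=[(v,*rows_to(s,at_d(i,Rm,e,324,v,d[v,324])).round(),p[v,324].sum()) for v in range(140,215,5)]; print(col)
```

```text
13.4167 [ 0.46663481 -0.320482    0.07898891] [-0.66312864 -0.05745261  0.59018152]
200 14 [ 32.8   0.7 -44.7] -2.3 3.8
210 30 [ 29.7   0.7 -50.5] -5.9 7.3
220 29 [ 25.1   0.9 -51. ] -5.9 7.3
230 30 [ 20.4   0.7 -51.1] -5.9 7.5
240 29 [ 15.4   0.5 -50.8] -6.0 7.0
250 29 [ 10.6   0.5 -51.2] -6.1 7.1
[(140, np.float64(60.0), np.float64(-0.0), np.float64(-29.0), np.uint64(284)), (145, np.float64(57.0), np.float64(-0.0), np.float64(-28.0), np.uint64(269)), (150, np.float64(55.0), np.float64(-0.0), np.float64(-31.0), np.uint64(286)), (155, np.float64(52.0), np.float64(-0.0), np.float64(-31.0), np.uint64(292)), (160, np.float64(50.0), np.float64(-0.0), np.float64(-33.0), np.uint64(281)), (165, np.float64(48.0), np.float64(-0.0), np.float64(-35.0), np.uint64(289)), (170, np.float64(46.0), np.float64(-0.0), np.float64(-37.0), np.uint64(290)), (175, np.float64(43.0), np.float64(-0.0), np.float64(-37.0), np.uint64(296)), (180, np.float64(41.0), np.float64(-0.0), np.float64(-38.0), np.uint64(290)), (185, np.float64(39.0), np.float64(-0.0), np.float64(-40.0), np.uint64(292)), (190, np.float64(37.0), np.float64(-0.0), np.float64(-43.0), np.uint64(287)), (195, np.float64(35.0), np.float64(-0.0), np.float64(-45.0), np.uint64(291)), (200, np.float64(33.0), np.float64(-0.0), np.float64(-45.0), np.uint64(289)), (205, np.float64(31.0), np.float64(-0.0), np.float64(-47.0), np.uint64(102)), (210, np.float64(30.0), np.float64(-0.0), np.float64(-52.0), np.uint64(70))]
```

Request:
play_rows(
  steps=[
    [[-1,0.6,3,0,0,0],[-1,0.6,3,0,0,0],[-1,0.6,3,0,0,0]],
  ],
)

```text
time: 13.72
tool_pos: [0.468, -0.3212, 0.0766]
tool_rot: [0.001, 0.103, 0.995, -0.001]
contact_force: [0.3, 0.0, -0.1]
gripper_width: 1.002
grasp_force: 0.0
```

Request:
play_rows(
  steps=[
    [[0,0,0,0,0,0],[0,0,0,0,0,0],[0,0,0,0,0,0],[0,0,0,0,0,0],[0,0,0,0,0,0],[0,0,0,0,0,0],[0,0,0,0,0,0],[0,0,0,0,0,0]],
  ],
  claw=-1,
)

```text
time: 14.38
tool_pos: [0.4674, -0.3205, 0.0754]
tool_rot: [0.0, 0.103, 0.995, 0.0]
contact_force: [-0.1, 0.5, 1.2]
gripper_width: 0.15
grasp_force: 59.1
```

Gripped. A straight, slow lift follows, about 100 mm.

Request:
play_rows(
  steps=[
    [[0,0,-1,0,0,0],[0,0,-3,0,0,0],[0,0,-6,0,0,0],[0,0,-10,0,0,0],[0,0,-15,0,0,0],[0,0,-20,0,0,0],[0,0,-26,0,0,0],[0,0,-32,0,0,0],[0,0,-38,0,0,0],[0,0,-44,0,0,0],[0,0,-50,0,0,0],[0,0,-56,0,0,0]],
  ],
)

```text
time: 15.38
tool_pos: [0.4673, -0.3207, 0.132]
tool_rot: [0.0, 0.103, 0.995, -0.0]
contact_force: [-0.4, 0.8, -2.2]
gripper_width: 0.151
grasp_force: 58.7
```

Request:
play_rows(
  steps=[
    [[0,0,-6,0,0,0],[0,0,-12,0,0,0],[0,0,-18,0,0,0],[0,0,-24,0,0,0],[0,0,-30,0,0,0],[0,0,-35,0,0,0],[0,0,-39,0,0,0],[0,0,-42,0,0,0],[0,0,-44,0,0,0],[0,0,-44,0,0,0],[0,0,-44,0,0,0],[0,0,-44,0,0,0]],
  ],
)

```text
time: 16.38
tool_pos: [0.4671, -0.3205, 0.1749]
tool_rot: [-0.0, 0.103, 0.995, 0.0]
contact_force: [0.1, 0.2, -2.5]
gripper_width: 0.151
grasp_force: 58.7
```

Run:
```python
from h import *
s=manip.state(); print(s['time'],s['tool_pos'],s['joint_pos'].round(3),s['contact_force'],s['gripper_width'])
r=rot(s['tool_rot']).as_matrix(); print(np.degrees(np.arctan2(r[1,1],r[0,1])),r[:,2])
I,RM,E=campose('scene'); q,dq=vision.grab_frame('scene')
cv2.imwrite('pics/s5.png',cv2.resize(q[180:340,320:480],None,fx=3.7,fy=3.7))
# rim plane via high points inside scene depth
P=np.array([at_d(I,RM,E,u,v,dq[v,u]) for v in range(180,330) for u in range(330,470) if dq[v,u]>0])
P=P[(np.hypot(P[:,0]-.467,P[:,1]+.32)<.12)&(P[:,2]>.08)&(P[:,2]<.14)]
print(len(P),P.min(0),P.max(0))
A=np.c_[P[:,:2],np.ones(len(P))]; print(np.linalg.lstsq(A,P[:,2],rcond=None)[0])
```

```text
16.3833 [ 0.46709885 -0.3205268   0.17489176] [-0.733 -0.07   1.774  0.     1.438 -2.096] [ 0.11115396  0.22281542 -2.54938763] 0.15126244517698517
78.12024112567941 [-5.51374230e-04  4.96930916e-04 -9.99999725e-01]
3216 [ 0.37974654 -0.40420281  0.10751853] [ 0.55579457 -0.20580183  0.13997452]
[-0.00074974  0.01870981  0.12607503]
```

View pics/s5.png

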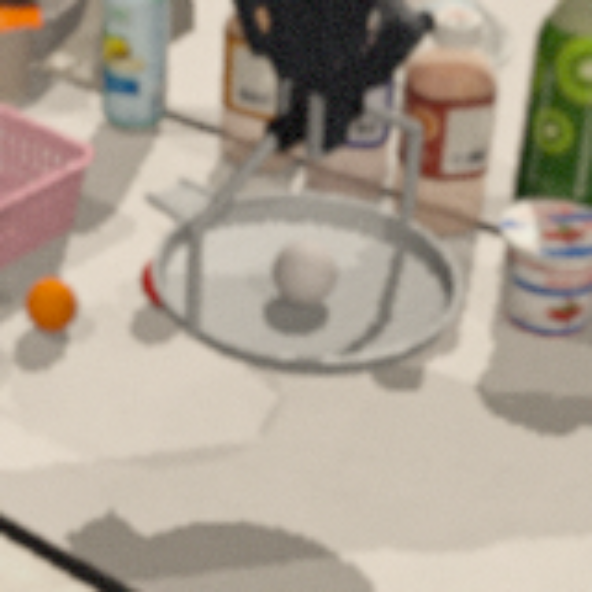

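The dish is level in the air and the ball is centred at (305,272). Now the slow quarter turn: world -78° is +78° about tool z.

Request:
play_rows(
  steps=[
    [[0,0,0,0,0,0.7],[0,0,0,0,0,2],[0,0,0,0,0,4],[0,0,0,0,0,7],[0,0,0,0,0,10.5],[0,0,0,0,0,14],[0,0,0,0,0,17.5],[0,0,0,0,0,21],[0,0,0,0,0,24.5],[0,0,0,0,0,28],[0,0,0,0,0,31.5],[0,0,0,0,0,35]],
  ],
)

```text
time: 17.43
tool_pos: [0.4672, -0.3206, 0.1752]
tool_rot: [-0.0, 0.4, 0.917, 0.0]
contact_force: [0.7, 0.1, -2.2]
gripper_width: 0.151
grasp_force: 58.7
```

Request:
play_rows(
  steps=[
    [[0,0,0,0,0,3.5],[0,0,0,0,0,7],[0,0,0,0,0,10.5],[0,0,0,0,0,14],[0,0,0,0,0,17.5],[0,0,0,0,0,21],[0,0,0,0,0,24.5],[0,0,0,0,0,28],[0,0,0,0,0,31.5],[0,0,0,0,0,34.5],[0,0,0,0,0,37],[0,0,0,0,0,39]],
  ],
)

```text
time: 18.43
tool_pos: [0.4672, -0.3206, 0.1752]
tool_rot: [-0.0, 0.682, 0.731, 0.0]
contact_force: [0.1, -0.0, -2.7]
gripper_width: 0.154
grasp_force: 58.7
```

Request:
play_rows(
  steps=[
    [[0,0,0,0,0,1.5],[0,0,0,0,0,2.7],[0,0,0,0,0,3.6],[0,0,0,0,0,4],[0,0,0,0,0,4.1],[0,0,0,0,0,4.1],[0,0,0,0,0,4.1],[0,0,0,0,0,4.1],[0,0,0,0,0,4.1],[0,0,0,0,0,4.1],[0,0,0,0,0,4.1],[0,0,0,0,0,4.1]],
  ],
)

```text
time: 19.43
tool_pos: [0.4673, -0.3207, 0.1753]
tool_rot: [-0.0, 0.707, 0.707, -0.0]
contact_force: [-0.1, 0.1, -2.0]
gripper_width: 0.151
grasp_force: 58.7
```

Run:
```python
from h import *
s=manip.state(); print(s['time'],s['tool_pos'],s['contact_force'],s['gripper_width'],abs(s['joint_vel']).max())
r=rot(s['tool_rot']).as_matrix(); print(np.degrees(np.arctan2(r[1,1],r[0,1])),r[:,2])
I,RM,E=campose('scene'); q,dq=vision.grab_frame('scene')
P=np.array([(*at_d(I,RM,E,u,v,dq[v,u]),*q[v,u]) for v in range(180,330) for u in range(330,480) if dq[v,u]>0])
D=P[(np.hypot(P[:,0]-.467,P[:,1]+.32)<.13)&(P[:,2]>.08)&(P[:,2]<.15)]
print(len(D),D.min(0)[:3],D.max(0)[:3]); L=D[D[:,0]>.562]; print('lip',len(L),L.mean(0)[:3])
A=np.c_[D[:,:2],np.ones(len(D))]; print(np.linalg.lstsq(A,D[:,2],rcond=None)[0])
B=D[(D[:,2]>.125)&(np.hypot(D[:,0]-.467,D[:,1]+.32)<.05)]; print('ball',len(B),B[:,:3].mean(0),B[:,:3].max(0))
```

```text
19.4333 [ 0.46728513 -0.3206779   0.17530477] [-0.08674671  0.10135654 -1.99689651] 0.15094054166525084 0.0024828574045002664
0.024233508200011224 [-3.12856617e-05 -1.56416482e-05 -9.99999999e-01]
3384 [ 0.38267516 -0.41058702  0.10876123] [ 0.58312834 -0.23590059  0.14990474]
lip 56 [ 0.57052861 -0.31785139  0.13005846]
[ 0.01131681 -0.00448385  0.11384162]
ball 201 [ 0.459004   -0.32681415  0.13650586] [ 0.47711325 -0.30751529  0.14611946]
```

```bash
python3 -c "
from plant import order; print(order.job_done())"
```

```text
the job is handed in; nothing more can be done
None
```

The job is handed in, and the verdict was not reported: all three tokens are in the basket, the tray is flat and let go, and the dish is held level about 10 cm up with its lip pointing straight away from the robot and the ball in the middle.

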